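# Switch the trackball sorter to its other chute

## Task

The trackball sorter on the desk is set to the wrong side. With a fingertip, press down the raised yellow pad of the seesaw gate so that it rocks over and stays leaning to the other side; after that, push the orange stop knob sideways along its guide so that all three red balls roll down that other chute and come to rest in it. Only press and push: do not touch the balls with the robot, and leave the bottle, the mouse and the pencil case where they are.

Things in the scene. Friction and masses are not known exactly. Their poses are not given: they have to be found in the camera images.
- sorter: Two-way ball sorter fixed to the desk. Origin on the desk under the gate's pivot; x points away along the feed lane, y to its left, z up. White feed lane along y = 0 from x = 232 down to 34 mm holds three balls (walls up to 185 mm high). Grey seesaw trough along y, 236 mm long, pivot at z = 100 mm; its middle plate (84 mm wide, x -23 to -45 mm) reaches z = 180 mm.
- gate (a joint): Tilt of the seesaw gate about the sorter's x axis, rad. 0.28: left (+y) end raised, balls would run right into the green chute. -0.28: right end raised, balls would run left into the blue chute. Top-heavy: it starts at either end stop. About 1 N down on the raised pad rocks it; past the middle it falls on to the other end stop and stays.
- left_pad (a point): Centre of the top face of the yellow press pad on the gate's left (+y) end: 42 x 42 mm, 6 mm thick, standing out on the robot's side of the trough, 95 mm left of and 49 mm nearer (-x) than the pivot. A raised pad's top is about 138 mm above the desk, a lowered one's about 85 mm; nothing lies under it for 60 mm.
- right_pad (a point): The same for the yellow pad on the gate's right (-y) end.
- left_chute_mouth (a point): Upper end of the floor of the blue chute (left, +y side of the sorter), 70 mm above the desk: 50 mm wide inside, 180 mm long, sloping down outwards to an end wall.
- right_chute_mouth (a point): The same for the green chute (right, -y side).
- stop (a joint): Travel of the stop plate across the feed lane, m: 0 = shut (balls held back), 0.055 = fully open. It slides along the sorter's +y (left) only, needs about 2 N, and stays where it is left. Balls pass once it is beyond about 40 mm; push it to its end.
- stop_knob (a point): Middle of the upright orange knob (cylinder 20 mm across, 44 mm tall: 22 mm below to 22 mm above this point) on the stop plate, at x = 50 mm in the sorter's frame, about 206 mm above the desk. To open, push its right (-y) side towards +y. Lane walls and the first ball beside it stay under 172 mm.
- ball1_center (a point): Centre of the first red ball, 34 mm across, waiting in the feed lane behind the stop.
- ball2_center (a point): Centre of the second red ball, behind the first.
- ball3_center (a point): Centre of the third red ball, farthest up the lane.
- bottle: Red drinking bottle, 66 mm across, 170 mm tall, standing beside the feed lane on the far side of the sorter; origin at its underside. Bystander.
- mouse: Black computer mouse 100 x 58 x 33 mm on the other side of the feed lane; origin at its underside. Bystander.
- pencil_case: Flat pink pencil case 75 (x) x 190 (y) x 22 mm lying between the robot and the sorter; origin at its underside. Bystander.
Mind the look-alikes: they are no part of the job. Leave any pink or white look-alike of the part that bears ball1_center alone.

How it is judged:
On the way, in this order (a step that is already met when the one before it is completed fails the run):
1. the gate has been rocked over to its other side while the stop is still shut and the balls wait in the lane (distance of left_pad from where it was at the start of the episode above 0.0275 m and (value of joint gate above 0.25 rad or value of joint gate below -0.25 rad) and value of joint stop below 0.02 m and x of each of ball1_center, ball2_center, ball3_center in the frame of sorter above 0.05 m), for 0.3 s.
2. the stop has been pushed open, with the gate still over (distance of left_pad from where it was at the start of the episode above 0.0275 m and (value of joint gate above 0.25 rad or value of joint gate below -0.25 rad) and value of joint stop above 0.042 m), for 0.1 s.
3. all three balls have run down the chute on the gate's new low side (((value of joint gate above 0.25 rad and y of ball1_center in the frame of sorter between -0.32 and -0.13 m and x of ball1_center in the frame of sorter between -0.03 and 0.03 m and z of ball1_center in the frame of sorter between 0.04 and 0.12 m and y of ball2_center in the frame of sorter between -0.32 and -0.13 m and x of ball2_center in the frame of sorter between -0.03 and 0.03 m and z of ball2_center in the frame of sorter between 0.04 and 0.12 m and y of ball3_center in the frame of sorter between -0.32 and -0.13 m and x of ball3_center in the frame of sorter between -0.03 and 0.03 m and z of ball3_center in the frame of sorter between 0.04 and 0.12 m) or (value of joint gate below -0.25 rad and y of ball1_center in the frame of sorter between 0.13 and 0.32 m and x of ball1_center in the frame of sorter between -0.03 and 0.03 m and z of ball1_center in the frame of sorter between 0.04 and 0.12 m and y of ball2_center in the frame of sorter between 0.13 and 0.32 m and x of ball2_center in the frame of sorter between -0.03 and 0.03 m and z of ball2_center in the frame of sorter between 0.04 and 0.12 m and y of ball3_center in the frame of sorter between 0.13 and 0.32 m and x of ball3_center in the frame of sorter between -0.03 and 0.03 m and z of ball3_center in the frame of sorter between 0.04 and 0.12 m))), for 0.2 s.
At the end, for the whole second after the job is handed in: The gate leans fully (over 0.25 rad of 0.28) to the side opposite to its start, the stop is open by more than 42 mm, all three balls lie at rest (under 5 cm/s) inside the chute on the gate's low side, and bottle, mouse and pencil case are within 20 mm of their starts (distance of left_pad from where it was at the start of the episode above 0.0275 m and ((value of joint gate above 0.25 rad and y of ball1_center in the frame of sorter between -0.32 and -0.13 m and x of ball1_center in the frame of sorter between -0.03 and 0.03 m and z of ball1_center in the frame of sorter between 0.04 and 0.12 m and y of ball2_center in the frame of sorter between -0.32 and -0.13 m and x of ball2_center in the frame of sorter between -0.03 and 0.03 m and z of ball2_center in the frame of sorter between 0.04 and 0.12 m and y of ball3_center in the frame of sorter between -0.32 and -0.13 m and x of ball3_center in the frame of sorter between -0.03 and 0.03 m and z of ball3_center in the frame of sorter between 0.04 and 0.12 m) or (value of joint gate below -0.25 rad and y of ball1_center in the frame of sorter between 0.13 and 0.32 m and x of ball1_center in the frame of sorter between -0.03 and 0.03 m and z of ball1_center in the frame of sorter between 0.04 and 0.12 m and y of ball2_center in the frame of sorter between 0.13 and 0.32 m and x of ball2_center in the frame of sorter between -0.03 and 0.03 m and z of ball2_center in the frame of sorter between 0.04 and 0.12 m and y of ball3_center in the frame of sorter between 0.13 and 0.32 m and x of ball3_center in the frame of sorter between -0.03 and 0.03 m and z of ball3_center in the frame of sorter between 0.04 and 0.12 m)) and value of joint stop above 0.042 m and linear speed of each of ball1, ball2, ball3 below 0.05 m/s and distance of each of bottle, mouse, pencil_case from where it was at the start of the episode below 0.02 m); the robot touches nothing.
It fails at once if a ball is touched by the robot (contact force between any of ball1, ball2, ball3 and the fingers above 0.5 N or contact force between any of ball1, ball2, ball3 and the arm above 0.5 N).
It fails at once if the bottle is moved or lifted (distance of bottle from where it was at the start of the episode above 0.02 m).
It fails at once if the mouse is moved or lifted (distance of mouse from where it was at the start of the episode above 0.02 m).
It fails at once if the pencil case is moved or lifted (distance of pencil_case from where it was at the start of the episode above 0.02 m).
It also fails if it takes over 48 s, if anything falls off the work surface, if the arm or the gripper's body presses on something with over 40 N, if the wrist force passes 120 N, or if a joint passes its speed limit or range.

## Robot

A 6-joint arm with a two-finger parallel gripper is mounted at the origin on the work surface. World frame = base frame: x ahead of the robot, y to its left, z up, the work surface at z = 0. Lengths are in m, angles in rad, forces in N, time in s.
With the tool pointing down it reaches from about 0.35 to 0.85 m from the base axis. Payload 8.1 kg.
Tool frame: the origin (TCP) lies at the very end of the fingers, on their centre line; the grasp point (between the pads) lies 19 mm behind it (bot.grasp_offset is the distance from the TCP to the grasp point, in m); z points along the fingers, y is the direction in which the jaws open and shut (so a half turn about z gives the same grasp; the last joint's range is limited). The gripper opens to 85 mm and grips with 20 to 120 N. Pads are 22 mm wide; open, the fingers measure 114 mm over their backs; the gripper's body (76 mm by 85 mm) begins 54 mm behind the grasp point. The pads swing forward as they close: fully open they stand 13 mm farther back than shut.
Start: joints at [1.188, 0.13, 1.488, -0, 1.523, -0.085], TCP at [0.176, 0.574, 0.197] pointing down, gripper open.
Joint ranges: [-2.96, 2.96], [-0.89, 2.26], [0.02, 2.5], [-1.34, 4.48], [0, 2.73], [-2.66, 2.66]. Speed limits (rad/s): [2.39, 2.39, 2.79, 3.14, 3.14, 3.14].

## Interface

Orientations are given as a unit quaternion [x, y, z, w].
In Python, from rig import telemetry, grab_frame, order, bot gives the robot as it stands.
- The arm moves only by the tool carry_out, never from a script. Its argument "targets" is text: rows parted by semicolons, each of 7 numbers parted by spaces: the shift along the tool's x, y, z as a fraction of full scale, then the turn, a rotation vector about the tool's x, y, z as a fraction of full scale, then the opening, from 0 (shut) to 1 (fully open). A call has 1 to 10 rows; each row shifts and turns the commanded pose from where the row before left it, along the tool's axes as they then stand; what a row does not reach is not made up. Full scale, the value 1, is 0.03 m for a shift and 360 degrees for a turn. A row lasts 1/10 s, in which the tool goes at most 50 mm and 8.59 degrees, less where a joint would pass 70% of its speed; a pose out of reach is approached as far as the arm can. A call with a number of a shift or a turn outside -1 to 1 is refused whole. A call with a gripper value outside its range is refused whole. The fingers move at their own pace and stop on an object; "newtons" is the grip in N (left out, the last holds). Time passes only in rows, so rows that do not move let the fingers close. It gives the time, the measured TCP pose, the force and the opening at its end, in the units of the state.
- telemetry.read_state(): the state, without advancing time (a new reading comes with each control period).
- grab_frame(name): name is "side" or "top" or "wrist"; returns a dict with "color" (400x640x3 uint8, red, green, blue), "range_z" (400x640 float32, m along the optical axis (not along the pixel's ray), 0 where there is no reading), "fov_y" (degrees; the focal length in pixels is half the picture's height over the tangent of half this angle, whatever the lens; pixels are square), "cx", "cy" (the principal point, pixels), "k1" (the pictures are not rectified: a ray, as slopes to the right and down, at radius r is drawn at 1 + k1 r^2 times it, then the intrinsics apply), "world_from_camera" (4x4, takes a point from camera to world coordinates). Camera axes: x right, y down, z forward; pixel columns grow to the right and rows downward; lengths in m; the calibration is good to about 2 mm. A picture is of the moment at which its call begins.
- order.close_job(): hands the job in, once; it reports no verdict.
The state is a dict: "time": time; "joint_positions": joint angles; "qvel": joint speeds; "joint_efforts": joint torques, N m; "position": TCP position; "tool_rot": TCP orientation; "ft_force": force on the tool from outside, world axes, zero at the start; "torque": the same for the moment, N m; "width": finger opening in m.
Only numpy, scipy, OpenCV 4.12 (cv2) and the standard library are available. Lean on these libraries where they do the work, as an engineer would, in place of code of your own. Each camera call takes 0.05 s, during which the arm holds its last target.

## Working session

There is one attempt and no reset: what is moved stays moved. The work goes in short steps, Python scripts to look and compute and a tool call to move; the robot and the scene stay as the last step left them, time stands still between calls to the robot, and variables do not carry over. Pictures are saved under pics/ and viewed, and the job is handed in when it is done.

Besides the shell and the picture viewer there is one more tool, called by a JSON object that holds its "name" and its "arguments". carry_out: Moves the arm, as the interface text tells. Shift numbers are shares of 0.03 m and turn numbers shares of 360 degrees, none past 1 either way. Its arguments: {"type":"object","properties":{"targets":{"type":"string"},"newtons":{"type":"number"}},"required":["targets"]}

```bash
mkdir -p pics; ls; cat > h.py <<'E'
import numpy as np,cv2,pickle
from rig import telemetry, grab_frame, order, bot
def snap(n,f):
    d=grab_frame(n); cv2.imwrite(f'pics/{f}.png',d['color'][:,:,::-1]); pickle.dump(d,open(f'pics/{f}.pkl','wb')); return d
def pt(d,u,v,z=None):
    f=200/np.tan(np.radians(d['fov_y'])/2)
    q=np.array([(u-d['cx'])/f,(v-d['cy'])/f]); s=q.copy()
    for _ in range(20): s=q/(1+d['k1']*(s@s))
    T=np.array(d['world_from_camera'])
    if z is None:
        r=d['range_z'][int(round(v)),int(round(u))]; return T[:3,:3]@np.array([s[0]*r,s[1]*r,r])+T[:3,3]
    w=T[:3,:3]@np.array([s[0],s[1],1]); return T[:3,3]+w*(z-T[2,3])/w[2]
def proj(d,p):
    T=np.array(d['world_from_camera']); c=T[:3,:3].T@(np.array(p)-T[:3,3]); s=c[:2]/c[2]
    f=200/np.tan(np.radians(d['fov_y'])/2); s=s*(1+d['k1']*(s@s)); return s*f+[d['cx'],d['cy']]
E
python3 - <<'E'
from h import *
for n in ['top','side','wrist']: snap(n,n+'0')
print(telemetry.read_state())
E
```

```text
pics
{'time': 0.15, 'joint_positions': array([ 1.18758531e+00,  1.30987374e-01,  1.48905365e+00, -2.12788752e-05,
        1.52303024e+00, -8.53569670e-02]), 'qvel': array([-0.00057237, -0.00224662, -0.00296263,  0.00138879,  0.00064523,
       -0.00056076]), 'joint_efforts': array([ 7.13829177e-04, -5.70069945e+01, -5.01153624e+01, -1.95925350e-04,
        9.77286865e-03, -5.07730647e-06]), 'position': array([0.17585809, 0.57313215, 0.19587218]), 'tool_rot': array([ 1.48376569e-01,  9.88930658e-01, -7.21575179e-04, -1.61290628e-04]), 'ft_force': array([-0.05120269,  0.61973746,  0.10952223]), 'torque': array([ 0.01118252,  0.01361944, -0.01068624]), 'width': 0.08540465532699147}
```

View pics/top0.png

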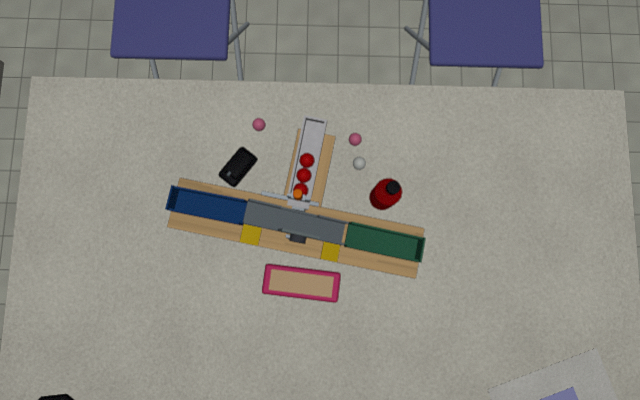

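View pics/side0.png

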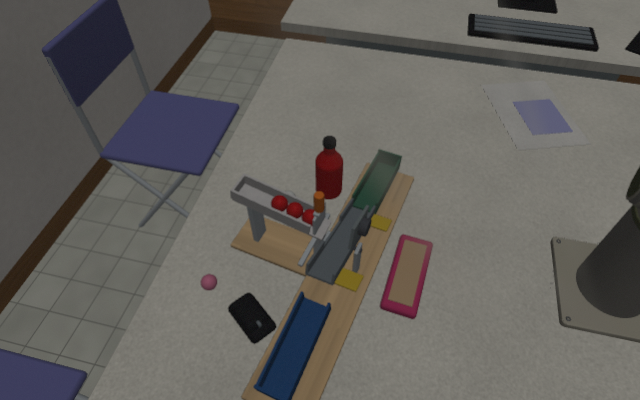

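View pics/wrist0.png

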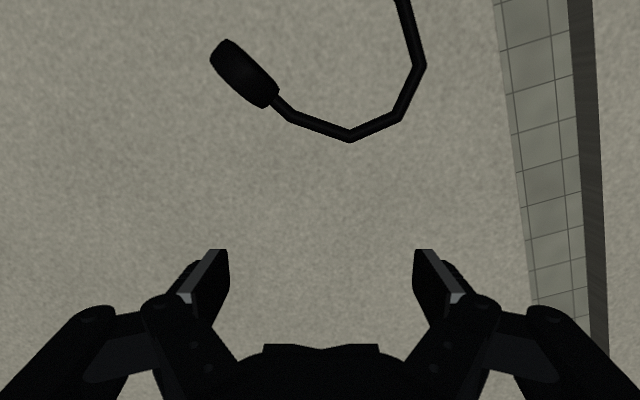

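The top view shows the sorter with yellow pads at (250,234) and (330,251), the orange knob at (298,194), and red balls at (301,189), (304,175) and (307,160). The look-alikes are pink balls at (259,124) and (355,139) and a white one at (360,163). The bottle is at (386,194), the mouse at (238,166) and the pencil case at (301,283). Next I'll measure in enlarged crops.

```bash
python3 - <<'E'
from h import *
d=pickle.load(open('pics/top0.pkl','rb'))
c=d['color'][110:310,150:440,::-1]
cv2.imwrite('pics/c1.png',cv2.resize(c[:160],None,fx=2.75,fy=2.75,interpolation=cv2.INTER_CUBIC))
c=d['color'][170:270,230:350,::-1]
cv2.imwrite('pics/c2.png',cv2.resize(c,None,fx=5,fy=5,interpolation=cv2.INTER_CUBIC))
print(np.round(d['world_from_camera'],3),d['fov_y'],d['k1'])
for n,u,v in [('Lpad',250,236),('Rpad',330,252),('knob',298,193),('b1',301,187),('b2',304,175),('b3',307,160),('caseL',266,280),('case',301,283),('caseR',338,285),('bottle',386,194),('laneEnd',316,121),('blue_end',171,198),('green_end',421,248),('midplate',297,238)]:
    print(n,np.round(pt(d,u,v),4))
hs=cv2.cvtColor(d['color'],cv2.COLOR_RGB2HSV)
m=(hs[...,0]>20)&(hs[...,0]<32)&(hs[...,1]>180)
n,l,s,ce=cv2.connectedComponentsWithStats(m.astype(np.uint8))
for i in range(1,n):
    if s[i,4]>20:
        v,u=np.where(l==i); P=np.array([pt(d,a,b) for a,b in zip(u,v)]); print('yellow',ce[i],s[i],np.round(np.median(P,0),4),np.round(P.min(0),3),np.round(P.max(0),3))
E
```

```text
[[ 0.017 -0.991  0.132  0.483]
 [-1.    -0.019 -0.019  0.035]
 [ 0.021 -0.131 -0.991  1.07 ]
 [ 0.     0.     0.     1.   ]] 51.07292285354018 -0.005127631565280739
Lpad [0.5272 0.1776 0.1398]
Rpad [ 0.4958 -0.0019  0.0853]
knob [0.6121 0.0703 0.2266]
b1 [0.6351 0.0667 0.1643]
b2 [0.6609 0.0606 0.1697]
b3 [0.6932 0.0546 0.1756]
caseL [0.4257 0.1522 0.0222]
case [0.4199 0.066  0.0254]
caseR [ 0.4162 -0.0252  0.0208]
bottle [ 0.6282 -0.1255  0.1328]
laneEnd [0.7849 0.0366 0.1663]
blue_end [0.6179 0.3801 0.0711]
green_end [ 0.509  -0.2182  0.0762]
midplate [0.5231 0.0722 0.1743]
yellow [250.15197568 234.3768997 ] [240 224  21  21 329] [0.5311 0.1777 0.1379] [0.483 0.035 0.128] [0.553 0.199 1.07 ]
yellow [329.79787234 251.33333333] [321 242  19  20 282] [ 0.4979 -0.0018  0.0858] [ 0.475 -0.023  0.077] [0.519 0.019 0.094]
```

View pics/c1.png

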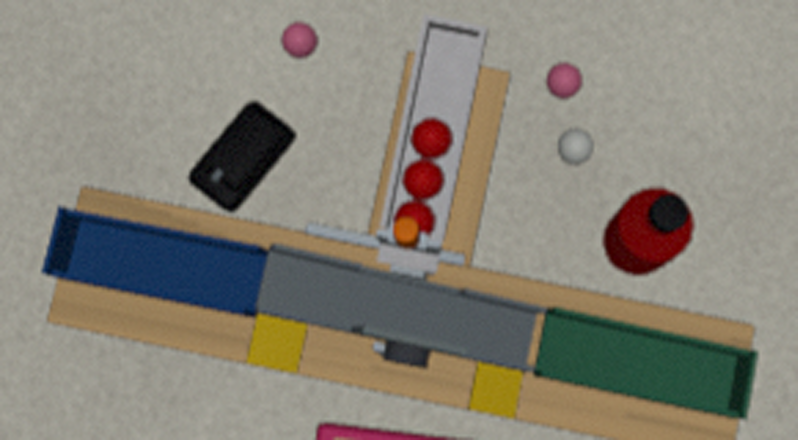

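View pics/c2.png

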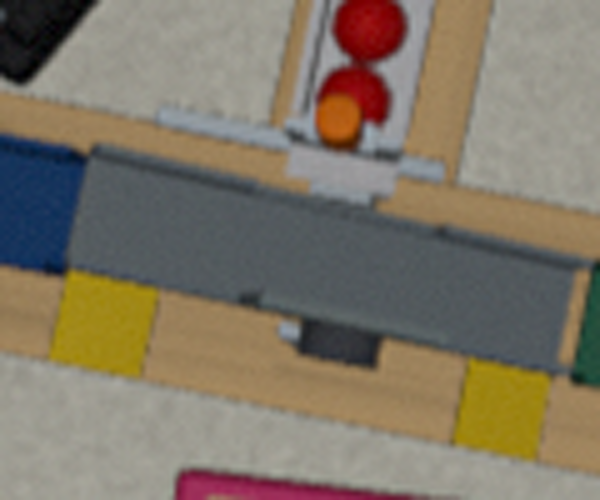

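Going by the description, the raised pad is the left one at (250,234), z ≈ 0.138, and it joins the trough in the crop. The right pad at (330,251) is low, z ≈ 0.086. The sorter's balls are the three red ones in the lane. First I'll shut the gripper, align the tool with the sorter (yaw −10.5°) and rise.

{"name": "carry_out", "arguments": {"targets": "0 0 -0.5 0 0 -0.018 0; 0 0 -0.5 0 0 0 0; 0 0 0 0 0 0 0; 0 0 0 0 0 0 0;0 0 0 0 0 0 0;0 0 0 0 0 0 0", "newtons": 20}}

```text
time: 0.75
position: [0.1759, 0.5732, 0.2258]
tool_rot: [0.093, 0.996, -0.001, -0.0]
ft_force: [-0.3, -0.3, -0.6]
width: -0.0001
```

```bash
cat >> h.py <<'E'
from scipy.spatial.transform import Rotation as R
X=np.array([.983,-.182,0]);Y=np.array([.182,.983,0]);O=np.array([.563,.082,0])
def loc(p): p=np.array(p)-O; return np.array([p@X,p@Y,p[2]])
def W(x,y,z): return O+x*X+y*Y+np.array([0,0,z])
def to(x,y,z):
    s=telemetry.read_state(); r=R.from_quat(s['tool_rot']).as_matrix()
    print('t',s['time'],'local',np.round(loc(s['position']),4),'tool move/0.03:',np.round(r.T@(W(x,y,z)-s['position'])/.03,2)); print(np.round(r,3)); print('w',s['width'],'F',np.round(s['ft_force'],2))
E
python3 -c "
from h import *
to(-.051,.097,.22)"
```

```text
t 0.75 local [-0.47    0.4124  0.2258] tool move/0.03: [-14.   -10.48   0.2 ]
[[-0.983  0.184 -0.001]
 [ 0.184  0.983 -0.001]
 [ 0.    -0.001 -1.   ]]
w -6.0770647854431644e-05 F [-0.26 -0.27 -0.58]
```

{"name": "carry_out", "arguments": {"targets": "-0.7 -0.52 0 0 0 0 0;-0.7 -0.52 0 0 0 0 0;-0.7 -0.52 0 0 0 0 0;-0.7 -0.52 0 0 0 0 0;-0.7 -0.52 0 0 0 0 0;-0.7 -0.52 0 0 0 0 0;-0.7 -0.52 0 0 0 0 0;-0.7 -0.52 0 0 0 0 0;-0.7 -0.52 0 0 0 0 0;-0.7 -0.52 0 0 0 0 0"}}

```text
time: 1.75
position: [0.3542, 0.3807, 0.2262]
tool_rot: [0.092, 0.996, -0.0, -0.0]
ft_force: [0.2, 0.4, -0.7]
width: 0.0002
```

{"name": "carry_out", "arguments": {"targets": "-0.7 -0.52 0 0 0 0 0;-0.7 -0.52 0 0 0 0 0;-0.7 -0.52 0 0 0 0 0;-0.7 -0.52 0 0 0 0 0;-0.7 -0.52 0 0 0 0 0;-0.7 -0.52 0 0 0 0 0;-0.7 -0.52 0 0 0 0 0;-0.7 -0.52 0 0 0 0 0;-0.7 -0.52 0 0 0 0 0;-0.7 -0.52 0 0 0 0 0"}}

```text
time: 2.75
position: [0.5319, 0.1888, 0.2261]
tool_rot: [0.093, 0.996, -0.0, -0.0]
ft_force: [0.3, 0.4, -0.0]
width: 0.0001
```

```bash
python3 -c "
from h import *
d=snap('side','s1'); e=snap('wrist','w1')
to(-.051,.097,.145)
c=d['color'][130:400,200:520,::-1]
cv2.imwrite('pics/s1c.png',cv2.resize(c,None,fx=2.2,fy=2.2))
"
```

```text
t 2.85 local [-0.0488  0.098   0.2258] tool move/0.03: [ 0.07 -0.03  2.69]
[[-0.982  0.187 -0.001]
 [ 0.187  0.982 -0.001]
 [ 0.    -0.001 -1.   ]]
w -6.206383488316322e-05 F [-0.86  0.53  0.19]
```

View pics/s1c.png

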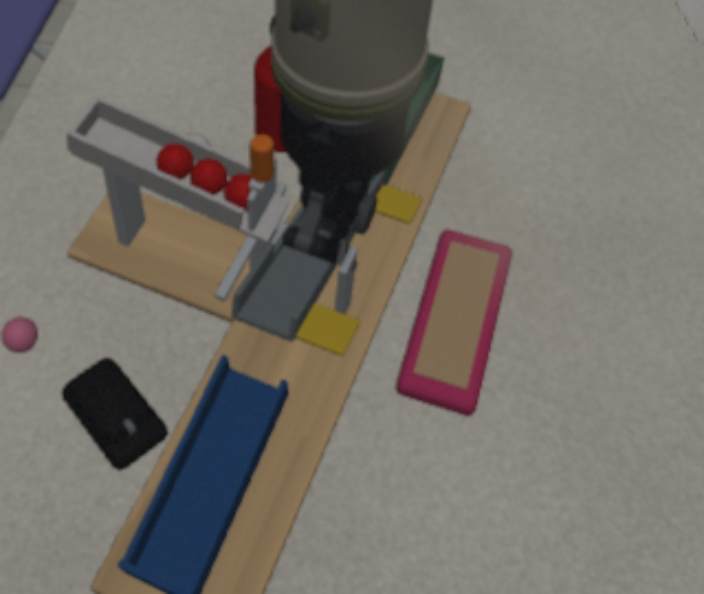

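View pics/w1.png

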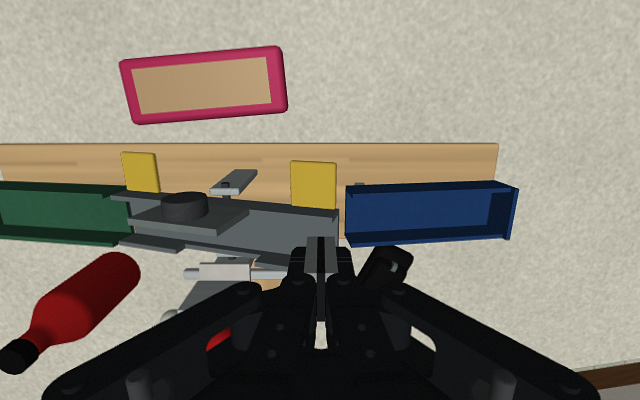

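The side crop shows the gripper over the raised left pad. The balls, bottle, mouse and pencil case are undisturbed. I'll shift to the pad's outer robot-side part, to keep clear of the middle plate, and go down.

{"name": "carry_out", "arguments": {"targets": "0.37 0.2 0 0 0 0 0;0 0 0.5 0 0 0 0;0 0 0.5 0 0 0 0;0 0 0.5 0 0 0 0;0 0 0.5 0 0 0 0;0 0 0.4 0 0 0 0;0 0 0 0 0 0 0"}}

```text
time: 3.55
position: [0.5201, 0.1973, 0.1516]
tool_rot: [0.092, 0.996, -0.001, -0.002]
ft_force: [-0.1, -0.4, -0.6]
width: -0.0
```

```bash
python3 -c "
from h import *
d=snap('side','s2'); e=snap('top','t2')
to(-.06,.104,.105)
cv2.imwrite('pics/s2c.png',cv2.resize(d['color'][180:320,270:450,::-1],None,fx=4,fy=4))
"
```

```text
t 3.65 local [-0.0617  0.1061  0.1544] tool move/0.03: [-0.06 -0.07  1.65]
[[-0.983  0.184 -0.001]
 [ 0.184  0.983 -0.   ]
 [ 0.001 -0.    -1.   ]]
w 0.00039635524314740855 F [ 0.89 -0.23 -0.18]
```

View pics/s2c.png

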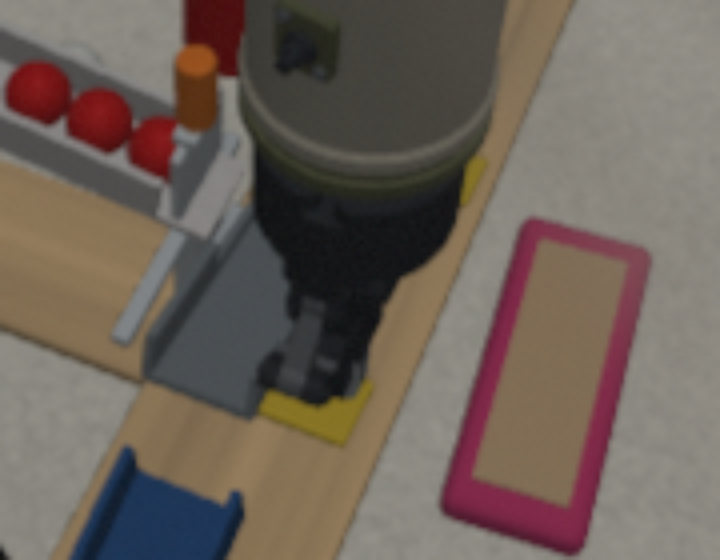

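The fingertip is just above the yellow pad (crop about (320,395)). Now I'll press gently.

{"name": "carry_out", "arguments": {"targets": "0 -0.05 0.3 0 0 0 0;0 0 0.3 0 0 0 0;0 0 0.3 0 0 0 0;0 0 0.3 0 0 0 0"}}

```text
time: 4.05
position: [0.5213, 0.1962, 0.1177]
tool_rot: [0.092, 0.996, -0.0, -0.0]
ft_force: [0.4, -0.6, -0.2]
width: -0.0001
```

{"name": "carry_out", "arguments": {"targets": "0 0 0.25 0 0 0 0;0 0 0.2 0 0 0 0;0 0 0 0 0 0 0;0 0 0 0 0 0 0;0 0 0 0 0 0 0"}}

```text
time: 4.55
position: [0.5219, 0.1963, 0.1057]
tool_rot: [0.092, 0.996, 0.0, 0.0]
ft_force: [0.1, 0.7, 0.2]
width: 0.0
```

```bash
python3 -c "
from h import *
d=snap('side','s3')
to(-.06,.104,.22)
cv2.imwrite('pics/s3c.png',cv2.resize(d['color'][150:330,250:450,::-1],None,fx=3.2,fy=3.2))
"
```

```text
t 4.6 local [-0.0613  0.1049  0.1058] tool move/0.03: [-0.05 -0.03 -3.81]
[[-0.983  0.184  0.001]
 [ 0.184  0.983  0.   ]
 [-0.001  0.    -1.   ]]
w 0.00012418243777291273 F [ 0.63 -0.92  0.72]
```

View pics/s3c.png

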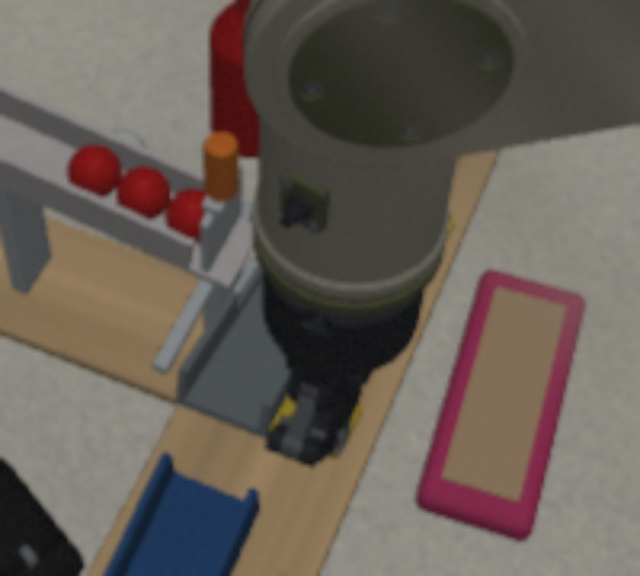

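The trough's left end seems to have dropped. I'll rise straight up and check.

{"name": "carry_out", "arguments": {"targets": "0 0 -0.5 0 0 0 0;0 0 -0.6 0 0 0 0;0 0 -0.7 0 0 0 0;0 0 -0.7 0 0 0 0;0 0 -0.7 0 0 0 0;0 0 -0.7 0 0 0 0;0.6 0 -0.7 0 0 0 0;0.6 0 0 0 0 0 0;0 0 0 0 0 0 0"}}

```text
time: 5.5
position: [0.4858, 0.2036, 0.246]
tool_rot: [0.092, 0.996, 0.001, 0.002]
ft_force: [-0.2, -0.2, -0.2]
width: -0.0001
```

```bash
python3 -c "
from h import *
d=snap('side','s4');e=snap('wrist','w4')
to(.05,-.045,.245)
cv2.imwrite('pics/s4c.png',cv2.resize(d['color'][150:330,250:450,::-1],None,fx=3.2,fy=3.2))
print(pt(d,348,279))
"
```

```text
t 5.6 local [-0.0973  0.1049  0.2441] tool move/0.03: [-4.92 -4.99 -0.03]
[[-0.983  0.183  0.001]
 [ 0.183  0.983  0.   ]
 [-0.001  0.001 -1.   ]]
w -2.167441858903489e-05 F [ 0.07 -0.19  0.89]
[0.53346109 0.18081198 0.13516392]
```

View pics/s4c.png

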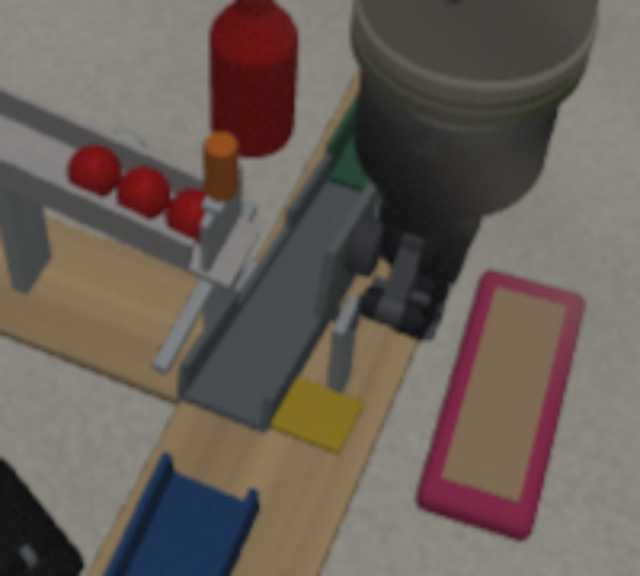

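View pics/w4.png

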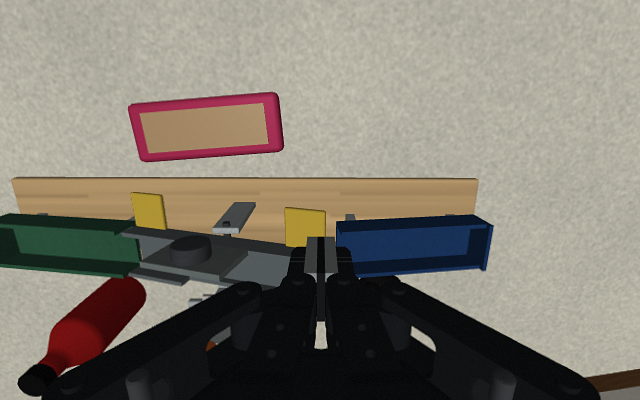

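The range reading gives the left pad z ≈ 0.135, so it may have come back up. I'll check that.

```bash
python3 -c "
from h import *
d=pickle.load(open('pics/s4.pkl','rb'));e=pickle.load(open('pics/w4.pkl','rb'));e1=pickle.load(open('pics/w1.pkl','rb'))
print(pt(d,345,280),pt(e,305,227),pt(e,148,211));print(pt(e1,313,185),pt(e1,140,172))
"
```

```text
[0.53797491 0.18642299 0.13944625] [0.52625284 0.1802672  0.13991524] [0.49551248 0.00057171 0.08656063]
[0.52909729 0.17964492 0.13914232] [0.49538673 0.00060864 0.08569424]
```

The gate fell back: the left pad is at 0.139 again. I hadn't pressed far enough past the middle, and that was cautious on purpose, since deeper the gripper body would come near the tilting middle plate. I'll lean the tool 20° outwards (body towards +y) and press deeper.

{"name": "carry_out", "arguments": {"targets": "-0.6 -0.13 0 0 0 0 0;-0.6 -0.13 0 0 0 0 0;0 0 0 0.0185 0 0 0;0 0 0 0.0185 0 0 0;0 0 0 0.0185 0 0 0;0 0 0 0 0 0 0"}}

```text
time: 6.2
position: [0.5194, 0.1901, 0.2395]
tool_rot: [0.089, 0.98, -0.176, -0.019]
ft_force: [-0.9, 0.2, -0.1]
width: 0.0001
```

```bash
python3 -c "
from h import *
to(-.058,.097,.155);to(-.058,.097,.092)
r=R.from_quat(telemetry.read_state()['tool_rot']).as_matrix();print('1 unit local z',r.T@[0,0,1])
"
```

```text
t 6.2 local [-0.0626  0.0983  0.2395] tool move/0.03: [-0.17  0.94  2.65]
[[-0.984  0.168 -0.068]
 [ 0.181  0.923 -0.341]
 [ 0.005 -0.348 -0.938]]
w 0.00014141596142847922 F [-0.9   0.2  -0.07]
t 6.2 local [-0.0626  0.0983  0.2395] tool move/0.03: [-0.18  1.67  4.62]
[[-0.984  0.168 -0.068]
 [ 0.181  0.923 -0.341]
 [ 0.005 -0.348 -0.938]]
w 0.00014141596142847922 F [-0.9   0.2  -0.07]
1 unit local z [ 0.00528538 -0.347604   -0.93762654]
```

{"name": "carry_out", "arguments": {"targets": "-0.15 0.16 0.44 0 0 0 0;0 0.16 0.44 0 0 0 0;0 0.16 0.44 0 0 0 0;0 0.16 0.44 0 0 0 0;0 0.16 0.44 0 0 0 0;0 0.14 0.45 0 0 0 0;0 0 0 0 0 0 0"}}

```text
time: 6.9
position: [0.5229, 0.1863, 0.156]
tool_rot: [0.091, 0.98, -0.174, -0.018]
ft_force: [-1.1, -0.2, -0.0]
width: -0.0003
```

{"name": "carry_out", "arguments": {"targets": "0 0.1 0.28 0 0 0 0;0 0.1 0.28 0 0 0 0;0 0.1 0.28 0 0 0 0;0 0.1 0.28 0 0 0 0;0 0.1 0.28 0 0 0 0"}}

```text
time: 7.4
position: [0.5243, 0.1869, 0.1134]
tool_rot: [0.091, 0.981, -0.173, -0.016]
ft_force: [1.2, -0.2, -0.6]
width: 0.0
```

{"name": "carry_out", "arguments": {"targets": "0 0.1 0.28 0 0 0 0;0 0.1 0.26 0 0 0 0;0 0 0 0 0 0 0;0 0 0 0 0 0 0;0 0 0 0 0 0 0;0 0 0 0 0 0 0"}}

```text
time: 8.0
position: [0.5247, 0.187, 0.0975]
tool_rot: [0.091, 0.981, -0.173, -0.016]
ft_force: [0.4, -0.1, 0.2]
width: 0.0001
```

```bash
python3 -c "
from h import *
d=snap('side','s5');e=snap('wrist','w5')
to(-.06,.104,.085)
cv2.imwrite('pics/s5c.png',cv2.resize(d['color'][150:330,250:450,::-1],None,fx=3.2,fy=3.2))
"
```

```text
t 8.1 local [-0.0568  0.0963  0.0974] tool move/0.03: [0.11 0.38 0.3 ]
[[-0.983  0.173 -0.062]
 [ 0.184  0.924 -0.336]
 [-0.001 -0.341 -0.94 ]]
w -0.00012383348599569356 F [-0.13  0.17  0.78]
```

View pics/s5c.png

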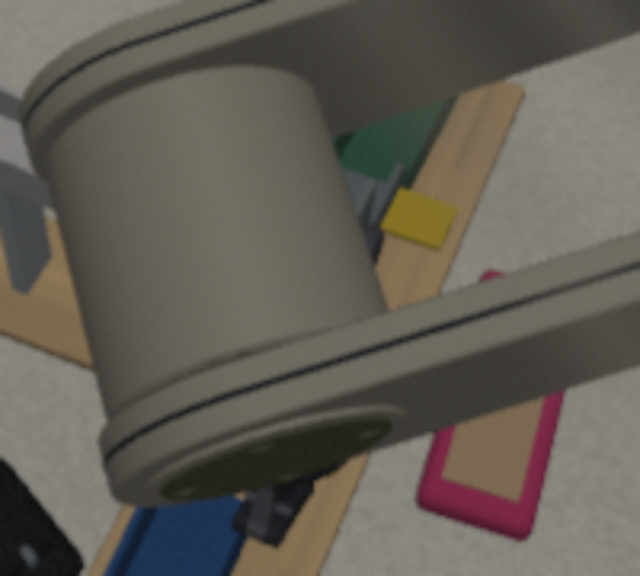

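View pics/w5.png

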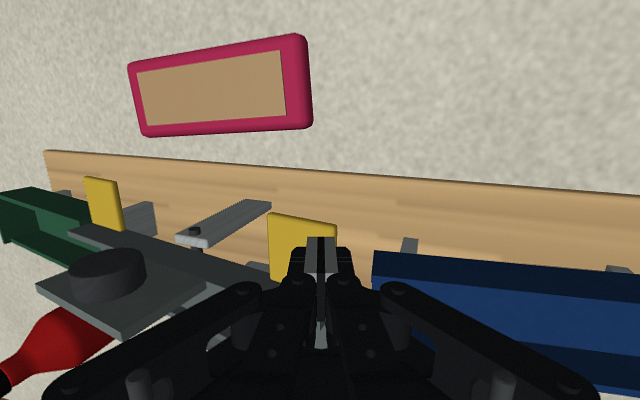

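```bash
python3 -c "
from h import *
d=pickle.load(open('pics/s5.pkl','rb'));e=pickle.load(open('pics/w5.pkl','rb'))
for q in [(e,285,235),(e,325,230),(e,102,200),(d,250+420/3.2,150+217/3.2)]: p=pt(*q);print(p,loc(p))
"
```

```text
[0.51846951 0.17696492 0.12433394] [-0.06105708  0.08524597  0.12433394]
[0.51457109 0.20288234 0.12949291] [-0.0696062   0.11001328  0.12949291]
[0.49231579 0.00270885 0.10022765] [-0.05505159 -0.09080772  0.10022765]
[4.96622732e-01 1.48044374e-04 9.66108203e-02] [-0.0503518  -0.09254114  0.09661082]
```

```bash
python3 -c "
from h import *
e=pickle.load(open('pics/w5.pkl','rb'))
s=telemetry.read_state();r=R.from_quat(s['tool_rot']).as_matrix()
print('tcp px',proj(e,s['position']),s['position'])
for q in [(310,240),(330,240),(300,262),(340,262),(312,255),(325,255),(300,225),(335,232),(300,245),(280,270)]:
  p=pt(e,*q);print(q,np.round(loc(p),4), 'tool',np.round(r.T@(p-s['position']),4), e['range_z'][q[1],q[0]])
cv2.imwrite('pics/w5c.png',cv2.resize(e['color'][190:310,230:410,::-1],None,fx=4,fy=4))
"
```

```text
tcp px [321.05018322 227.0573645 ] [0.52466797 0.18705947 0.09744197]
(310, 240) [-0.0682  0.1063  0.1401] tool [ 0.0114 -0.0052 -0.0435] 0.1465625
(330, 240) [-0.0684  0.1152  0.1373] tool [ 0.0116  0.0042 -0.0439] 0.14602897
(300, 262) [-0.0648  0.1077  0.1552] tool [ 0.0079 -0.009  -0.0582] 0.13347025
(340, 262) [-0.0639  0.1233  0.1479] tool [ 0.0071  0.0082 -0.0567] 0.13512428
(312, 255) [-0.0682  0.1126  0.1536] tool [ 0.0113 -0.0039 -0.0583] 0.13231042
(325, 255) [-0.0684  0.1179  0.1522] tool [ 0.0116  0.0016 -0.0589] 0.13173717
(300, 225) [-0.0686  0.0947  0.1253] tool [ 0.0118 -0.011  -0.0257] 0.16349804
(335, 232) [-0.0679  0.1142  0.1264] tool [ 0.0111  0.007  -0.0333] 0.15635873
(300, 245) [-0.0574  0.0948  0.126 ] tool [ 0.0006 -0.0112 -0.0263] 0.16610666
(280, 270) [-0.0388  0.0812  0.1242] tool [-0.018  -0.0233 -0.02  ] 0.17746429
```

View pics/w5c.png

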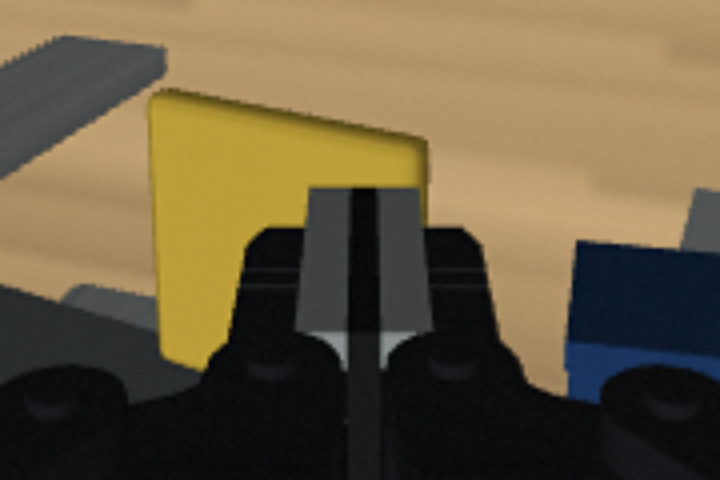

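```bash
python3 -c "
from h import *
e=pickle.load(open('pics/w5.pkl','rb'))
s=telemetry.read_state();r=R.from_quat(s['tool_rot']).as_matrix()
for z in [0,-.01,-.02,-.03,-.035,-.04]: print(z,proj(e,s['position']+r@[.0115,0,z]))
for v in range(230,246,1): 
  q=(311,v);p=pt(e,*q);print(q,np.round(r.T@(p-s['position']),4))
"
```

```text
0 [321.06157475 209.30608542]
-0.01 [321.06586227 215.068836  ]
-0.02 [321.07062977 221.48437769]
-0.03 [321.07596246 228.67005547]
-0.035 [321.07887304 232.59627671]
-0.04 [321.08196689 236.77306389]
(311, 230) [ 0.0102 -0.0052 -0.0287]
(311, 231) [ 0.0103 -0.0051 -0.0301]
(311, 232) [ 0.0095 -0.0052 -0.0295]
(311, 233) [ 0.0087 -0.0052 -0.0291]
(311, 234) [ 0.0084 -0.0052 -0.0296]
(311, 235) [ 0.0079 -0.0052 -0.0297]
(311, 236) [ 0.0071 -0.0052 -0.0294]
(311, 237) [ 0.0118 -0.0048 -0.0408]
(311, 238) [ 0.0112 -0.0048 -0.0407]
(311, 239) [ 0.0112 -0.0048 -0.0418]
(311, 240) [ 0.0111 -0.0047 -0.0428]
(311, 241) [ 0.0111 -0.0047 -0.0438]
(311, 242) [ 0.0114 -0.0047 -0.0457]
(311, 243) [ 0.0111 -0.0047 -0.0461]
(311, 244) [ 0.0113 -0.0046 -0.0475]
(311, 245) [ 0.0114 -0.0046 -0.0488]
```

```bash
python3 -c "
from h import *
e=pickle.load(open('pics/w4.pkl','rb'))
T=np.array(e['world_from_camera'])
s=dict(position=np.array([.4858,.2036,.2451]),rot=0)
r=R.from_quat([.092,.996,.001,.001]).as_matrix()
v,u=np.where((e['range_z']>0)&(e['range_z']<.16))
P=np.array([r.T@(pt(e,a,b)-s['position']) for a,b in zip(u[::3],v[::3])])
print(len(P), r.T@(T[:3,3]-s['position']), r.T@T[:3,2])
for z in np.arange(-.15,0.0,.01):
  k=(P[:,2]>=z)&(P[:,2]<z+.01)
  if k.sum(): print(round(z,3),k.sum(),np.round(P[k].min(0),3),np.round(P[k].max(0),3))
"
```

```text
15618 [ 7.30123639e-02 -1.21216008e-05 -1.77592285e-01] [-0.28716481 -0.00236737  0.95787826]
-0.14 519 [ 0.017 -0.019 -0.134] [ 0.022  0.019 -0.13 ]
-0.13 3689 [ 0.004 -0.063 -0.13 ] [ 0.02   0.062 -0.12 ]
-0.12 4044 [-0.007 -0.061 -0.12 ] [ 0.019  0.061 -0.11 ]
-0.11 2914 [-0.009 -0.053 -0.11 ] [ 0.018  0.053 -0.1  ]
-0.1 2138 [-0.009 -0.046 -0.1  ] [ 0.017  0.045 -0.09 ]
-0.09 1330 [-0.012 -0.037 -0.09 ] [ 0.014  0.037 -0.08 ]
-0.08 394 [-0.011 -0.027 -0.08 ] [ 0.014  0.029 -0.07 ]
-0.07 212 [ 0.006 -0.014 -0.07 ] [ 0.012  0.013 -0.06 ]
-0.06 213 [ 0.006 -0.014 -0.06 ] [ 0.012  0.013 -0.05 ]
-0.05 160 [ 0.006 -0.014 -0.05 ] [ 0.012  0.012 -0.04 ]
-0.04 5 [ 0.011 -0.007 -0.04 ] [ 0.011  0.003 -0.039]
```

The images settle it. The left pad is half pressed (0.126) and the real shut fingertip lies about 39 mm behind the reported TCP, so my first press barely touched. With the lean, the knuckles clear the middle plate at full depth. I'll press on with that offset.

```bash
python3 -c "
from h import *
to(-.058,.0865,.0974);to(-.058,.0865,.058)
"
```

```text
t 8.1 local [-0.0568  0.0963  0.0974] tool move/0.03: [ 0.04 -0.31  0.11]
[[-0.983  0.173 -0.062]
 [ 0.184  0.924 -0.336]
 [-0.001 -0.341 -0.94 ]]
w -0.00012383348599569356 F [-0.13  0.17  0.78]
t 8.1 local [-0.0568  0.0963  0.0974] tool move/0.03: [0.04 0.14 1.35]
[[-0.983  0.173 -0.062]
 [ 0.184  0.924 -0.336]
 [-0.001 -0.341 -0.94 ]]
w -0.00012383348599569356 F [-0.13  0.17  0.78]
```

{"name": "carry_out", "arguments": {"targets": "0 -0.15 0.05 0 0 0 0;0 -0.15 0.05 0 0 0 0;0 0.07 0.2 0 0 0 0;0 0.07 0.2 0 0 0 0;0 0.07 0.2 0 0 0 0;0 0.07 0.2 0 0 0 0;0 0.07 0.2 0 0 0 0;0 0.09 0.25 0 0 0 0"}}

```text
time: 8.9
position: [0.5226, 0.1773, 0.0569]
tool_rot: [0.091, 0.981, -0.173, -0.016]
ft_force: [-0.2, -0.1, -0.1]
width: -0.0001
```

{"name": "carry_out", "arguments": {"targets": "0 0 0 0 0 0 0;0 0 0 0 0 0 0;0 0 0 0 0 0 0"}}

```text
time: 9.2
position: [0.5228, 0.1773, 0.0578]
tool_rot: [0.091, 0.981, -0.173, -0.016]
ft_force: [-0.6, -0.4, -0.6]
width: 0.0
```

```bash
python3 -c "
from h import *
d=snap('side','s6');e=snap('wrist','w6')
to(-.06,.0865,.058)
p=pt(d,250+420/3.2,150+217/3.2);print(p)
"
```

```text
t 9.3 local [-0.0568  0.0865  0.0579] tool move/0.03: [ 0.11 -0.   -0.  ]
[[-0.983  0.173 -0.062]
 [ 0.184  0.924 -0.336]
 [-0.001 -0.341 -0.94 ]]
w -0.00021891443085248939 F [-0.86  0.73  0.89]
[0.49610942 0.02660671 0.13069345]
```

View pics/w6.png

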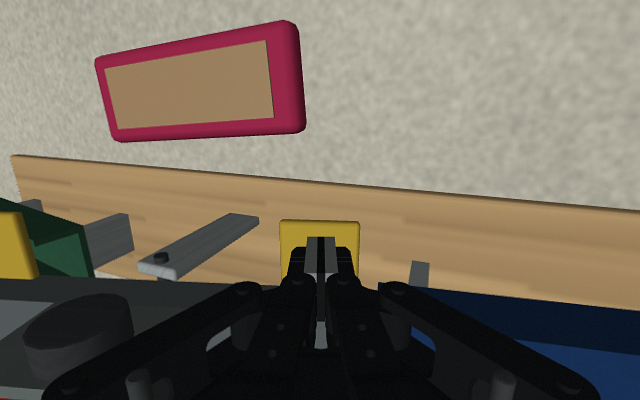

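The right pad is now high, near image (15,245), and the left one is low under the finger. I'll back out along the tool axis and check.

{"name": "carry_out", "arguments": {"targets": "0 0 -0.5 0 0 0 0;0 0 -0.6 0 0 0 0;0 0 -0.7 0 0 0 0;0 0 -0.7 0 0 0 0;0 0 -0.7 0 0 0 0;0 0 -0.7 0 0 0 0;0 0 -0.7 0 0 0 0;0 0 -0.7 0 0 0 0;0 0 -0.6 0 0 0 0;0 0 0 0 0 0 0"}}

```text
time: 10.3
position: [0.5352, 0.2384, 0.2282]
tool_rot: [0.091, 0.981, -0.171, -0.013]
ft_force: [0.7, 0.1, 0.8]
width: -0.0001
```

{"name": "carry_out", "arguments": {"targets": "0.8 0 0 -0.0185 0 0 0;0.8 0 0 -0.0185 0 0 0;0.8 0 0 -0.0185 0 0 0;0.8 0 0 0 0 0 0;0 0 0 0 0 0 0"}}

```text
time: 10.8
position: [0.4372, 0.2538, 0.2239]
tool_rot: [0.092, 0.996, 0.0, -0.0]
ft_force: [0.9, 0.3, 0.9]
width: 0.0002
```

```bash
python3 -c "
from h import *
d=snap('side','s7');e=snap('top','t7')
to(.05,-.05,.158+.09)
cv2.imwrite('pics/s7c.png',cv2.resize(d['color'][130:330,210:450,::-1],None,fx=3,fy=3))
cv2.imwrite('pics/t7c.png',cv2.resize(e['color'][110:310,150:440,::-1],None,fx=2.75,fy=2.75,interpolation=cv2.INTER_CUBIC))
"
```

```text
t 10.9 local [-0.153   0.1467  0.224 ] tool move/0.03: [-6.78 -6.55 -0.8 ]
[[-0.983  0.183  0.001]
 [ 0.183  0.983 -0.   ]
 [-0.001  0.    -1.   ]]
w 7.158413557175786e-05 F [0.53 0.41 0.12]
```

View pics/s7c.png

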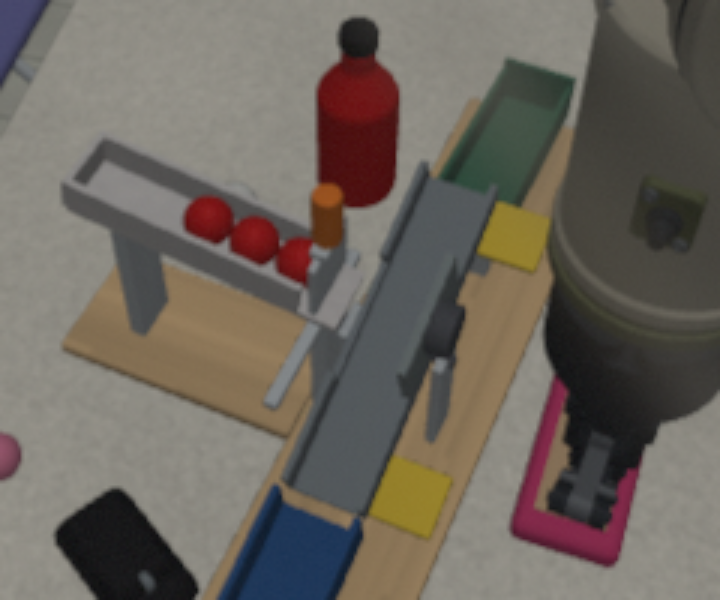

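View pics/t7c.png

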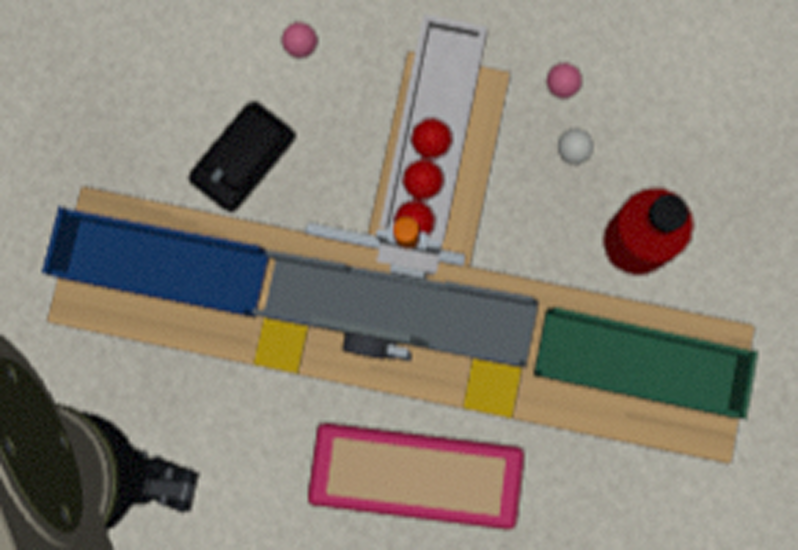

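Gate now rests over to the other side: in the top crop the left pad at (282,345) has narrowed and the right one at (493,387) has grown. The balls are still in the lane and the knob is at (405,230). Next I'll go high over to the knob's right side.

{"name": "carry_out", "arguments": {"targets": "0 0 -0.45 0 0 0 0;0 0 -0.45 0 0 0 0;-0.68 -0.67 0 0 0 0 0;-0.68 -0.67 0 0 0 0 0;-0.68 -0.67 0 0 0 0 0;-0.68 -0.67 0 0 0 0 0;-0.68 -0.67 0 0 0 0 0;-0.68 -0.67 0 0 0 0 0;-0.68 -0.67 0 0 0 0 0;-0.68 -0.67 0 0 0 0 0"}}

```text
time: 11.9
position: [0.5719, 0.0651, 0.2521]
tool_rot: [0.092, 0.996, -0.0, 0.001]
ft_force: [0.5, 0.1, 0.3]
width: 0.0001
```

{"name": "carry_out", "arguments": {"targets": "-0.67 -0.67 0 0 0 0 0;-0.67 -0.67 0 0 0 0 0;0 -0.1 0 0 0 0 0;0 0 0 0 0 0 0"}}

```text
time: 12.3
position: [0.6024, 0.0157, 0.2513]
tool_rot: [0.093, 0.996, 0.0, 0.0]
ft_force: [0.1, -0.5, -0.1]
width: 0.0002
```

```bash
python3 -c "
from h import *
d=snap('side','s8');e=snap('wrist','w8')
to(.05,-.056,.164)
print(pt(pickle.load(open('pics/t7.pkl','rb')),330,251),pt(pickle.load(open('pics/t7.pkl','rb')),253,236))
cv2.imwrite('pics/s8c.png',cv2.resize(d['color'][130:330,210:450,::-1],None,fx=3,fy=3))
"
```

```text
t 12.4 local [ 0.0501 -0.0568  0.2514] tool move/0.03: [0.   0.03 2.91]
[[-0.983  0.183  0.   ]
 [ 0.183  0.983  0.   ]
 [-0.     0.    -1.   ]]
w 2.4284857650971387e-05 F [-0.32  1.96  0.31]
[4.97326114e-01 1.41617823e-04 1.38905069e-01] [0.52999366 0.17900878 0.08472673]
```

View pics/s8c.png

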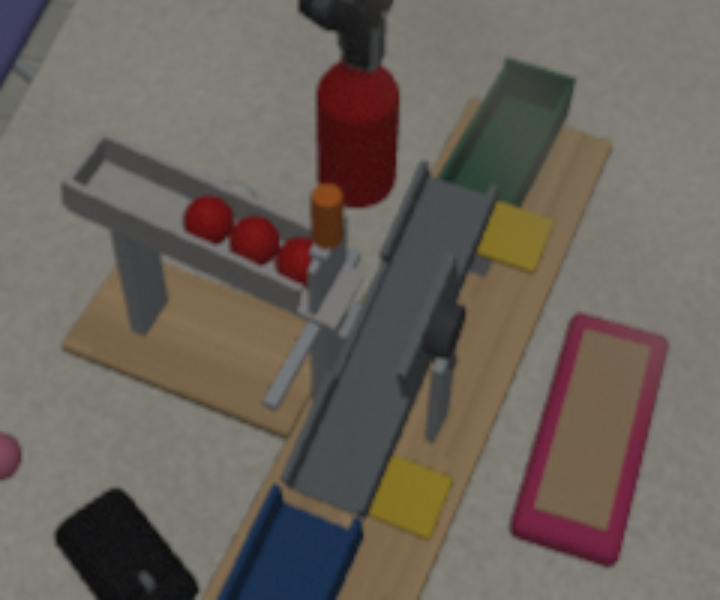

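View pics/w8.png

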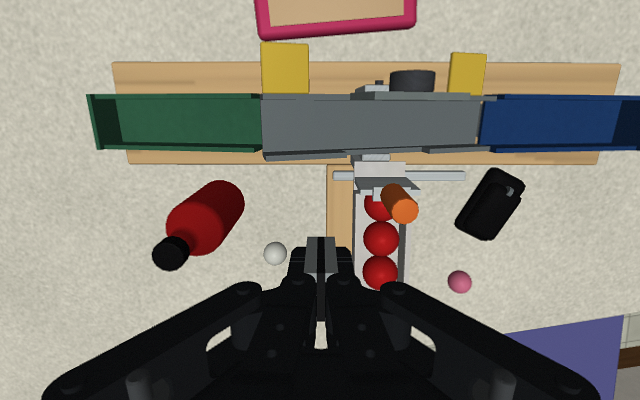

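The pad heights confirm the flip: left 0.085, right 0.139. In the wrist view the finger at (320,250) is to the right side of the orange knob at (405,208). Going down to fingertip z ≈ 0.203 beside the knob.

{"name": "carry_out", "arguments": {"targets": "0 0 0.5 0 0 0 0;0 0 0.5 0 0 0 0;0 0 0.5 0 0 0 0;0 0 0.5 0 0 0 0;0 0 0.5 0 0 0 0;0 0 0.4 0 0 0 0;0 0 0 0 0 0 0"}}

```text
time: 13.1
position: [0.6002, 0.0165, 0.1608]
tool_rot: [0.092, 0.996, -0.0, -0.002]
ft_force: [-0.8, 0.4, 0.1]
width: 0.0002
```

```bash
python3 -c "
from h import *
d=snap('side','s9');e=snap('wrist','w9');
to(.05,.028,.164)
cv2.imwrite('pics/s9c.png',cv2.resize(d['color'][130:330,210:450,::-1],None,fx=3,fy=3))
hs=cv2.cvtColor(e['color'],cv2.COLOR_RGB2HSV);m=(hs[...,0]>6)&(hs[...,0]<16)&(hs[...,1]>200)&(hs[...,2]>120)
v,u=np.where(m);P=np.array([loc(pt(e,a,b)) for a,b in zip(u,v)]);print(len(P));k=P[:,2]>.222;print(np.round(P[k].min(0),3),np.round(P[k].max(0),3),np.round(np.median(P[k],0),3))
"
```

```text
t 13.2 local [ 0.05   -0.0575  0.1637] tool move/0.03: [ 0.    2.85 -0.01]
[[-0.983  0.184 -0.   ]
 [ 0.184  0.983 -0.   ]
 [ 0.    -0.    -1.   ]]
w -0.0005393377506953 F [0.66 0.17 0.68]
248
[ 0.038 -0.009  0.225] [0.057 0.009 0.23 ] [ 0.044 -0.003  0.227]
```

View pics/s9c.png

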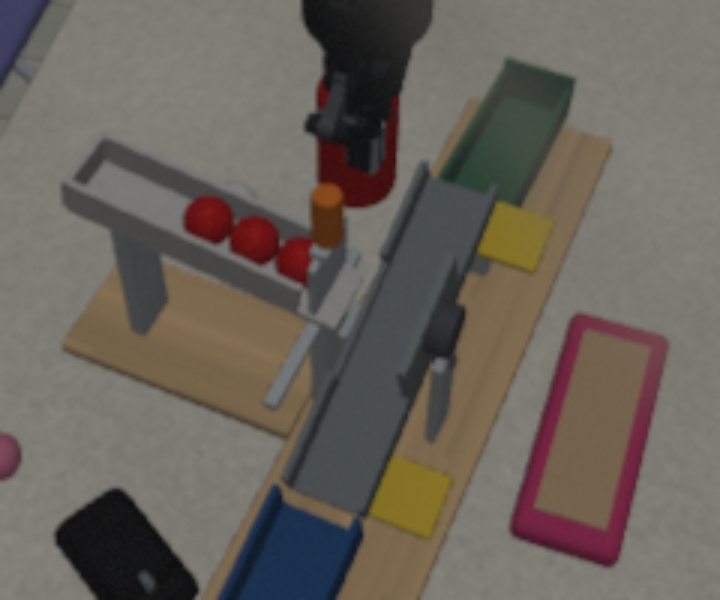

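View pics/w9.png

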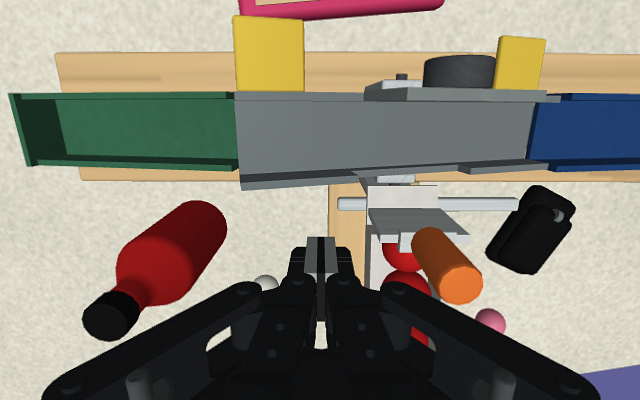

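The fingertip stands beside the knob at its height. I'll push towards +y.

{"name": "carry_out", "arguments": {"targets": "0 0.2 0 0 0 0 0;0 0.2 0 0 0 0 0;0 0.2 0 0 0 0 0;0 0.2 0 0 0 0 0;0 0.2 0 0 0 0 0;0 0.2 0 0 0 0 0;0 0.2 0 0 0 0 0"}}

```text
time: 13.9
position: [0.6096, 0.0581, 0.1639]
tool_rot: [0.092, 0.996, -0.0, 0.0]
ft_force: [0.1, -0.3, 0.4]
width: 0.0
```

```bash
python3 -c "
from h import *
e=snap('wrist','w10');
to(.05,.0295,.164)
"
```

```text
t 13.95 local [ 0.05   -0.0142  0.1638] tool move/0.03: [ 0.    1.46 -0.  ]
[[-0.983  0.183  0.   ]
 [ 0.183  0.983  0.   ]
 [-0.     0.    -1.   ]]
w 0.0005106203012481792 F [ 0.26 -0.64  0.66]
```

View pics/w10.png

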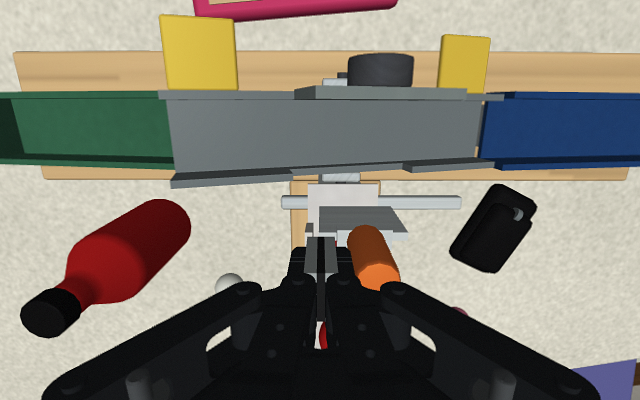

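The finger is at the knob's right side, with the knob at (375,260). I'll keep pushing to the end.

{"name": "carry_out", "arguments": {"targets": "0 0.2 0 0 0 0 0;0 0.2 0 0 0 0 0;0 0.2 0 0 0 0 0;0 0.2 0 0 0 0 0;0 0.2 0 0 0 0 0;0 0.2 0 0 0 0 0"}}

```text
time: 14.55
position: [0.6162, 0.0936, 0.1639]
tool_rot: [0.092, 0.996, -0.0, 0.0]
ft_force: [-0.2, -1.1, 1.8]
width: 0.0002
```

{"name": "carry_out", "arguments": {"targets": "0 0.15 0 0 0 0 0;0 0.15 0 0 0 0 0;0 0 0 0 0 0 0"}}

```text
time: 14.85
position: [0.6177, 0.1027, 0.1637]
tool_rot: [0.092, 0.996, 0.0, -0.0]
ft_force: [-0.4, -0.2, -0.2]
width: 0.0002
```

```bash
python3 -c "
from h import *
e=snap('top','t11');d=snap('side','s11')
to(.05,.0295,.164)
cv2.imwrite('pics/s11c.png',cv2.resize(d['color'][130:400,210:450,::-1],None,fx=2.2,fy=2.2))
hs=cv2.cvtColor(d['color'],cv2.COLOR_RGB2HSV);m=(hs[...,0]>6)&(hs[...,0]<16)&(hs[...,1]>190)&(hs[...,2]>90)
v,u=np.where(m);P=np.array([loc(pt(d,a,b)) for a,b in zip(u,v)]);k=P[:,2]>.18;print(k.sum(),np.round(np.median(P[k],0),3),np.round(P[k].min(0),3),np.round(P[k].max(0),3))
"
```

```text
t 14.95 local [0.05   0.0298 0.1637] tool move/0.03: [ 0.   -0.01 -0.01]
[[-0.983  0.183 -0.   ]
 [ 0.183  0.983  0.   ]
 [ 0.     0.    -1.   ]]
w 0.00010743709341938683 F [0.2  0.47 0.46]
62 [0.049 0.06  0.226] [0.04  0.05  0.224] [0.058 0.086 0.274]
```

View pics/s11c.png

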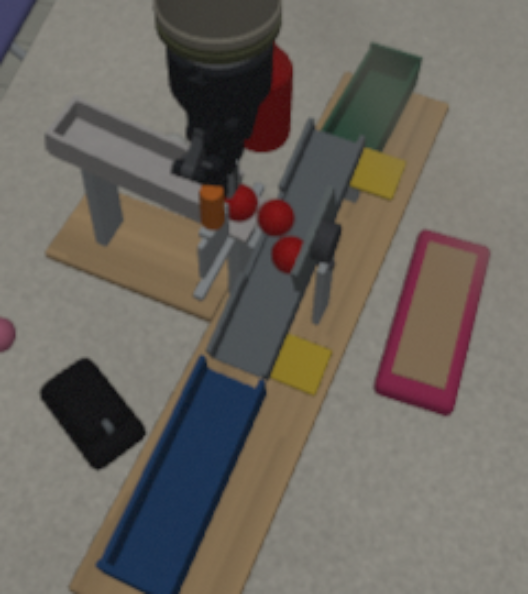

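The balls are rolling onto the gate at crop (285,250), (275,217) and (240,203). The knob is at y ≈ 0.05, so it's open. I'll hold still while they run, then back off.

{"name": "carry_out", "arguments": {"targets": "0 0 0 0 0 0 0;0 0 0 0 0 0 0;0 0 0 0 0 0 0;0 0 0 0 0 0 0;0 0 0 0 0 0 0;0 0 0 0 0 0 0;0 0 0 0 0 0 0;0 0 0 0 0 0 0;0 0 0 0 0 0 0;0 0 0 0 0 0 0"}}

```text
time: 15.95
position: [0.6177, 0.1019, 0.1638]
tool_rot: [0.092, 0.996, -0.0, -0.0]
ft_force: [-0.8, 0.8, 0.8]
width: 0.0
```

{"name": "carry_out", "arguments": {"targets": "0 -0.3 0 0 0 0 0;0 -0.3 0 0 0 0 0;0 -0.3 -0.3 0 0 0 0;0 -0.3 -0.5 0 0 0 0;0 0 -0.7 0 0 0 0;0 0 -0.7 0 0 0 0;0 0 -0.7 0 0 0 0;0 0 -0.7 0 0 0 0;0 0 -0.5 0 0 0 0;0 0 0 0 0 0 0"}}

```text
time: 16.95
position: [0.6126, 0.0661, 0.2911]
tool_rot: [0.092, 0.996, 0.0, 0.003]
ft_force: [1.0, 0.3, 0.1]
width: -0.0003
```

```bash
python3 -c "
from h import *
d=snap('side','s12');e=snap('wrist','w12')
to(.05,.0295,.164)
cv2.imwrite('pics/s12c.png',cv2.resize(d['color'][130:400,210:450,::-1],None,fx=2.2,fy=2.2))
"
```

```text
t 17.05 local [ 0.0503 -0.0067  0.287 ] tool move/0.03: [0.02 1.21 4.1 ]
[[-0.983  0.184  0.001]
 [ 0.184  0.983  0.   ]
 [-0.001  0.    -1.   ]]
w 2.5592479206814226e-05 F [0.07 0.13 0.33]
```

View pics/s12c.png

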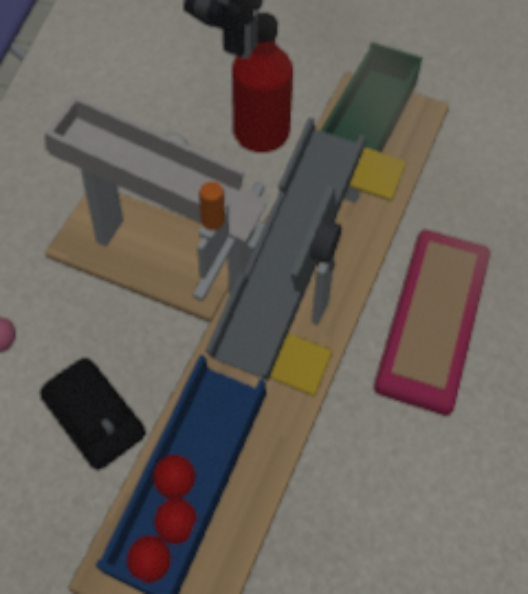

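View pics/w12.png

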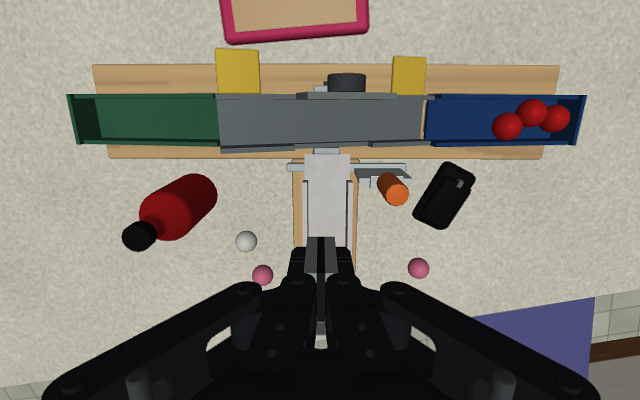

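All three red balls are in the blue chute (wrist view (508,127), (532,113), (555,118)) and the robot is clear. I'll let it settle, then check positions, knob, pads and bystanders.

{"name": "carry_out", "arguments": {"targets": "0 0 0 0 0 0 0;0 0 0 0 0 0 0;0 0 0 0 0 0 0;0 0 0 0 0 0 0;0 0 0 0 0 0 0;0 0 0 0 0 0 0;0 0 0 0 0 0 0;0 0 0 0 0 0 0;0 0 0 0 0 0 0;0 0 0 0 0 0 0"}}

```text
time: 18.05
position: [0.6111, 0.0665, 0.2868]
tool_rot: [0.092, 0.996, -0.0, 0.0]
ft_force: [0.7, -0.3, -0.8]
width: -0.0001
```

```bash
python3 -c "
from h import *
d=snap('wrist','w13');f=snap('side','s13')
d0=pickle.load(open('pics/w12.pkl','rb'));f0=pickle.load(open('pics/s12.pkl','rb'));g0=pickle.load(open('pics/side0.pkl','rb'))
for q in [(508,127),(532,113),(555,118),(400,190),(238,70),(408,75)]: print(q,np.round(loc(pt(d,*q)),3),np.round(loc(pt(d0,*q)),3))
x=slice(300,400),slice(250,340)
print('ball region diff',np.abs(f['color'][x].astype(int)-f0['color'][x]).mean())
for n,x in [('mouse',(slice(290,345),slice(222,280))),('case',(slice(230,320),slice(380,440))),('bottle',(slice(145,195),slice(312,346)))]: 
  print(n,np.abs(f['color'][x].astype(int)-g0['color'][x]).mean())
"
```

```text
(508, 127) [0.005 0.216 0.087] [0.007 0.216 0.089]
(532, 113) [-0.011  0.243  0.085] [-0.009  0.245  0.084]
(555, 118) [-0.005  0.276  0.079] [-0.003  0.277  0.079]
(400, 190) [0.043 0.056 0.229] [0.044 0.056 0.229]
(238, 70) [-0.053 -0.087  0.139] [-0.052 -0.087  0.14 ]
(408, 75) [-0.053  0.093  0.086] [-0.051  0.093  0.087]
ball region diff 1.1247037037037038
mouse 3.3156739811912224
case 3.585864197530864
bottle 9.957843137254901
```

```bash
python3 -c "
from rig import order
print(order.close_job())"
```

```text
the job is handed in; nothing more can be done
None
```

The gate is rocked over to the other side, the stop is open, and all three red balls lie in the blue (left) chute. I've handed the job in; no verdict was reported.

**What I did:** I pressed the raised left pad until the gate tipped, pushed the orange knob to about its open end, waited for the balls to roll, then lifted clear.

**What went differently:** My first press only touched the pad and the gate stayed where it was. The wrist depth images showed that the shut fingertip sits about 39 mm behind the reported TCP. I allowed for that and pressed again with the tool leaned 20° outwards to clear the middle plate, and that flipped the gate.

**Last checks:**
- **Gate:** the left pad is at about 0.086 m and the right at about 0.139 m, the reverse of the start.
- **Stop:** the knob moved roughly 52–55 mm, judged from images.
- **Balls:** surface points read y = 0.216, 0.243 and 0.276 m in the sorter's frame, unchanged within about 2 mm between two pictures 1 s apart.
- **Mouse and pencil case:** image differences from the start were small.
- **Bottle:** its image difference was larger. I put that down to the gripper being in the picture, because the bottle's position looked the same by eye to within a couple of pixels.
- **Contact:** wrist readings stayed at noise level, at most about 2 N.

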